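# Reload the kit rack with the grinder knobs in reverse order

## Robot

A 6-joint arm with a two-finger parallel gripper is mounted at the origin on the work surface. World frame = base frame: x ahead of the robot, y to its left, z up, the work surface at z = 0. Lengths are in m, angles in rad, forces in N, time in s.
With the tool pointing down it reaches from about 0.275 to 0.85 m from the base axis. Payload 19 kg.
Tool frame: the origin (TCP) lies midway between the tips of the shut fingers; the grasp point (between the pads) lies 19 mm behind it; z points along the fingers, y is the direction in which the jaws open and shut (so a half turn about z gives the same grasp; the last joint's range is limited). The gripper opens to 85 mm and grips with 20 to 120 N. Pads are 22 mm wide; open, the fingers measure 114 mm over their backs; the gripper's body (76 mm by 85 mm) begins 54 mm behind the grasp point. The pads swing forward as they close: fully open they stand 13 mm farther back than shut.
Start: joints at [1.031, 0.15, 1.437, -0, 1.554, -0.134], TCP at [0.227, 0.528, 0.231] pointing down, gripper open.
Joint ranges: [-2.8, 2.8], [-0.68, 2.1], [0.12, 2.68], [-1.39, 4.53], [0.16, 2.79], [-2.81, 2.81]. Speed limits (rad/s): [1.89, 1.89, 2.22, 3.01, 3.01, 3.01].

## Interface

Orientations are given as a rotation vector (axis times angle).
In Python, from bench import monitor, grab_frame, calibration, workorder gives the robot as it stands. The module is installed in compiled form; this text tells all that it offers.
- The arm moves only by the shell command python3 -m pendant 'ROWS' [OPENING] [FORCE]. ROWS is JSON, a list of rows, each a list of 2 entries, a list of its own where there are three numbers: the shift along the tool's x, y, z in m, then the turn about the tool's z in rad. A call has 1 to 12 rows; each row is the pose to reach, as a shift and turn from the pose measured when the call began, along the tool's axes at that moment; what a row does not reach only later rows make up. A row lasts 1/8 s, in which the tool goes at most 62.5 mm and 10.7 degrees, less where a joint would pass 70% of its speed; a pose out of reach is approached as far as the arm can. A call with a gripper value outside its range is refused whole. OPENING is the closure, from 0 (fully open) to 1 (shut), set as the call begins (- or left out, the last holds). The fingers move at their own pace and stop on an object; FORCE is the grip in N (left out, the last holds). Time passes only in rows, so rows that repeat a pose let the fingers close. It gives the time, the measured TCP pose, the force and the opening at its end, in the units of the state.
- monitor.get_obs(): the state, without advancing time (a new reading comes with each control period).
- grab_frame(name): name is "scene" or "top" or "wrist"; returns the picture (480x640x3 uint8, blue, green, red); there is no depth.
- calibration(name): a dict with "camera_matrix" (3x3 intrinsics, pixels), "R" (3x3) and "t" (3): a world point X has camera coordinates R X + t; the wrist camera has in their place "hand_eye" (4x4, takes a point from camera to tool coordinates, whose origin is the TCP and whose axes are the flange's). Camera axes: x right, y down, z forward; pixel columns grow to the right and rows downward; lengths in m; the calibration is good to about 2 mm. A picture is of the moment at which its call begins: read the wrist's pose just before it. calibration takes no time and is no camera call.
- workorder.finish_job(): hands the job in, once; it reports no verdict.
The state is a dict: "clock": time; "joints": joint angles; "joint_vel": joint speeds; "effort": joint torques, N m; "position": TCP position; "eef_rot": TCP orientation; "force": force on the tool from outside, world axes, zero at the start; "ft_torque": the same for the moment, N m; "gripper_width": finger opening in m.
Only numpy, scipy, OpenCV 4.12 (cv2) and the standard library are available. Lean on these libraries where they do the work, as an engineer would, in place of code of your own. Each camera call takes 0.05 s, during which the arm holds its last target. There are 200 camera calls.

## Task

Move all four adjusting knobs from the feed rack into the pockets of the kit rack, one per pocket, in reverse order: the knob nearest the red end of the feed rack goes into the pocket farthest from the kit rack's red end, and so on, until the one that was farthest stands in the pocket next to the kit rack's red end. Set each one down on the pocket floor, upright, without dropping it, and let go. Leave the drill driver, the screw bin and the tape roll where they are.

Things in the scene. Friction and masses are not known exactly. Their poses are not given: they have to be found in the camera images.
- knob_blue: loose upright grinder knob, blue, 60 mm tall, about 140 g, round about z (yaw means nothing). From the bottom: steel foot 40 mm diameter, 8 mm high; neck 22 mm diameter up to 12 mm; blue plastic grip 30 mm diameter from 12 to 46 mm; brass stem 8 mm diameter up to 60 mm. Origin: centre of the underside, z up. Starts standing on the blue pad.
- knob_yellow: loose upright grinder knob, yellow, 60 mm tall, about 140 g, round about z (yaw means nothing). From the bottom: steel foot 40 mm diameter, 8 mm high; neck 22 mm diameter up to 12 mm; yellow plastic grip 30 mm diameter from 12 to 46 mm; brass stem 8 mm diameter up to 60 mm. Origin: centre of the underside, z up. Starts standing on the yellow pad.
- knob_green: loose upright grinder knob, green, 60 mm tall, about 140 g, round about z (yaw means nothing). From the bottom: steel foot 40 mm diameter, 8 mm high; neck 22 mm diameter up to 12 mm; green plastic grip 30 mm diameter from 12 to 46 mm; brass stem 8 mm diameter up to 60 mm. Origin: centre of the underside, z up. Starts standing on the green pad.
- knob_white: loose upright grinder knob, white, 60 mm tall, about 140 g, round about z (yaw means nothing). From the bottom: steel foot 40 mm diameter, 8 mm high; neck 22 mm diameter up to 12 mm; white plastic grip 30 mm diameter from 12 to 46 mm; brass stem 8 mm diameter up to 60 mm. Origin: centre of the underside, z up. Starts standing on the white pad.
- pad_blue: fixed flat blue pad on the feed rack, 68 mm along x, 62 mm along y, 4 mm thick, under the blue knob at the start; marks that knob's place in the starting row and never moves. Origin: centre of its underside, which lies 8 mm above the table; its top is 12 mm above the table. Axes parallel to the feed rack's.
- pad_yellow: fixed flat yellow pad on the feed rack, 68 mm along x, 62 mm along y, 4 mm thick, under the yellow knob at the start; marks that knob's place in the starting row and never moves. Origin: centre of its underside, which lies 8 mm above the table; its top is 12 mm above the table. Axes parallel to the feed rack's.
- pad_green: fixed flat green pad on the feed rack, 68 mm along x, 62 mm along y, 4 mm thick, under the green knob at the start; marks that knob's place in the starting row and never moves. Origin: centre of its underside, which lies 8 mm above the table; its top is 12 mm above the table. Axes parallel to the feed rack's.
- pad_white: fixed flat white pad on the feed rack, 68 mm along x, 62 mm along y, 4 mm thick, under the white knob at the start; marks that knob's place in the starting row and never moves. Origin: centre of its underside, which lies 8 mm above the table; its top is 12 mm above the table. Axes parallel to the feed rack's.
- feed_rack: fixed aluminium rail flat on the table, 76 mm (x) by 286 mm (y), 8 mm thick, with the four coloured pads in a row along its y axis, centred at y = +105, +35, -35 and -105 mm. A red end plate 10 mm thick, 30 mm high stands at its +y end, a low black strip at its -y end. Origin: centre of its underside, z up.
- kit_rack: fixed dark tray with grey rims on the table, 76 mm (x) by 286 mm (y), empty at the start. Four open pockets in a row along its y axis, centred at x = 0, y = +105, +35, -35, -105 mm, each 64 x 64 mm inside; floor 6 mm, tops of rims and dividers (6 mm wide) 18 mm above the table. A red end plate 10 mm thick, 30 mm high stands at its +y end. Origin: centre of its underside, z up.
- driver: bystander: green and black cordless drill driver lying on its side, about 195 mm long and 175 mm across, 56 mm high, loose. Origin: under the middle of its barrel; barrel along its x axis, handle towards its +y.
- screw_bin: bystander: small open green bin of screws, 100 x 140 x 60 mm, loose. Origin: centre of the underside.
- tape_roll: bystander: cardboard-coloured roll of tape lying flat, 72 mm diameter, 24 mm high, loose. Origin: centre of the underside.
Things that resemble listed ones, but are neither listed nor needed, are in the scene too. Leave any pink look-alike of the knob_white alone. Several things have the shape of the knob_blue; the one meant has the colours described above.

How it is judged:
At the end, for the whole second after the job is handed in: Each knob stands in the kit rack pocket mirroring its start (its colour's pad): nearest the red end becomes farthest, second becomes third. Within 14 mm of the pocket centre along each rack axis, foot on the floor (4 mm), upright within 0.1 rad, at rest (0.02 m/s, 0.2 rad/s) (((y of pad_blue in the frame of feed_rack between 0.085 and 0.125 m and y of knob_blue in the frame of kit_rack between -0.119 and -0.091 m) or (y of pad_blue in the frame of feed_rack between 0.015 and 0.055 m and y of knob_blue in the frame of kit_rack between -0.049 and -0.021 m) or (y of pad_blue in the frame of feed_rack between -0.055 and -0.015 m and y of knob_blue in the frame of kit_rack between 0.021 and 0.049 m) or (y of pad_blue in the frame of feed_rack between -0.125 and -0.085 m and y of knob_blue in the frame of kit_rack between 0.091 and 0.119 m)) and x of knob_blue in the frame of kit_rack between -0.014 and 0.014 m and z of knob_blue in the frame of kit_rack between 0.002 and 0.01 m and angle between each of knob_blue, knob_yellow, knob_green, knob_white's own z axis and vertical below 0.1 rad and linear speed of each of knob_blue, knob_yellow, knob_green, knob_white below 0.02 m/s and angular speed of each of knob_blue, knob_yellow, knob_green, knob_white below 0.2 rad/s and ((y of pad_yellow in the frame of feed_rack between 0.085 and 0.125 m and y of knob_yellow in the frame of kit_rack between -0.119 and -0.091 m) or (y of pad_yellow in the frame of feed_rack between 0.015 and 0.055 m and y of knob_yellow in the frame of kit_rack between -0.049 and -0.021 m) or (y of pad_yellow in the frame of feed_rack between -0.055 and -0.015 m and y of knob_yellow in the frame of kit_rack between 0.021 and 0.049 m) or (y of pad_yellow in the frame of feed_rack between -0.125 and -0.085 m and y of knob_yellow in the frame of kit_rack between 0.091 and 0.119 m)) and x of knob_yellow in the frame of kit_rack between -0.014 and 0.014 m and z of knob_yellow in the frame of kit_rack between 0.002 and 0.01 m and ((y of pad_green in the frame of feed_rack between 0.085 and 0.125 m and y of knob_green in the frame of kit_rack between -0.119 and -0.091 m) or (y of pad_green in the frame of feed_rack between 0.015 and 0.055 m and y of knob_green in the frame of kit_rack between -0.049 and -0.021 m) or (y of pad_green in the frame of feed_rack between -0.055 and -0.015 m and y of knob_green in the frame of kit_rack between 0.021 and 0.049 m) or (y of pad_green in the frame of feed_rack between -0.125 and -0.085 m and y of knob_green in the frame of kit_rack between 0.091 and 0.119 m)) and x of knob_green in the frame of kit_rack between -0.014 and 0.014 m and z of knob_green in the frame of kit_rack between 0.002 and 0.01 m and ((y of pad_white in the frame of feed_rack between 0.085 and 0.125 m and y of knob_white in the frame of kit_rack between -0.119 and -0.091 m) or (y of pad_white in the frame of feed_rack between 0.015 and 0.055 m and y of knob_white in the frame of kit_rack between -0.049 and -0.021 m) or (y of pad_white in the frame of feed_rack between -0.055 and -0.015 m and y of knob_white in the frame of kit_rack between 0.021 and 0.049 m) or (y of pad_white in the frame of feed_rack between -0.125 and -0.085 m and y of knob_white in the frame of kit_rack between 0.091 and 0.119 m)) and x of knob_white in the frame of kit_rack between -0.014 and 0.014 m and z of knob_white in the frame of kit_rack between 0.002 and 0.01 m); the robot touches nothing.
It fails at once if a bystander (drill driver, screw bin or tape roll) is pushed out of place, more than 20 mm (distance of any of driver, screw_bin, tape_roll from where it was at the start of the episode above 0.02 m).
It fails at once if a knob is dropped or thrown (falls free faster than 0.7 m/s, a drop of about 25 mm) ((linear speed of knob_blue above 0.7 m/s and contact force between knob_blue and anything else below 0.01 N) or (linear speed of knob_yellow above 0.7 m/s and contact force between knob_yellow and anything else below 0.01 N) or (linear speed of knob_green above 0.7 m/s and contact force between knob_green and anything else below 0.01 N) or (linear speed of knob_white above 0.7 m/s and contact force between knob_white and anything else below 0.01 N)).
It also fails if it takes over 99 s, if anything falls off the work surface, if the arm or the gripper's body presses on something with over 40 N, if the wrist force passes 120 N, or if a joint passes its speed limit or range.

## Working session

There is one attempt and no reset: what is moved stays moved. The work goes in short steps, Python scripts to look and compute and a shell command to move; the robot and the scene stay as the last step left them, time stands still between calls to the robot, and variables do not carry over. Pictures are saved under pics/ and viewed, about 12 in all and at most 16, crops included, and the job is handed in when it is done.

```bash
mkdir -p pics
python3 - <<'E'
from bench import monitor, grab_frame, calibration
import cv2
o=monitor.get_obs()
for k in ("clock","position","eef_rot","gripper_width","force"): print(k,o[k])
for n in("top","scene"):
    cv2.imwrite(f"pics/{n}0.png",grab_frame(n)); print(n,calibration(n))
print(calibration("wrist"))
E
```

```text
clock 0.0
position [0.22683803 0.52808758 0.23068713]
eef_rot [-6.32897830e-01 -3.07673822e+00  1.81450676e-03]
gripper_width 0.08546359267644113
force [ 0.66931051 -0.0559201  -0.05104792]
top {'camera_matrix': array([[440.63348729,   0.        , 324.94367048],
       [  0.        , 440.63348729, 244.31716091],
       [  0.        ,   0.        ,   1.        ]]), 'R': array([[ 0.02558669, -0.99965017, -0.00669744],
       [-0.98797401, -0.02426475, -0.1527042 ],
       [ 0.15248827,  0.01052409, -0.98824925]]), 't': array([-0.03000007,  0.61968604,  0.72612993])}
scene {'camera_matrix': array([[485.71723137,   0.        , 314.2378187 ],
       [  0.        , 485.71723137, 235.3270766 ],
       [  0.        ,   0.        ,   1.        ]]), 'R': array([[ 0.39488741,  0.91868239, -0.00930602],
       [ 0.6821012 , -0.29995072, -0.66690892],
       [-0.61546883,  0.25700629, -0.74508113]]), 't': array([-0.23404925, -0.3847047 ,  1.31673575])}
{'camera_matrix': array([[374.36818607,   0.        , 315.28334095],
       [  0.        , 374.36818607, 237.36876148],
       [  0.        ,   0.        ,   1.        ]]), 'hand_eye': array([[-1.56623833e-04, -9.52084905e-01, -3.05833793e-01,
         7.83116244e-02],
       [ 9.99999023e-01,  2.75599548e-04, -1.37008355e-03,
        -3.13304300e-04],
       [ 1.38872352e-03, -3.05833709e-01,  9.52083932e-01,
        -1.42667114e-01],
       [ 0.00000000e+00,  0.00000000e+00,  0.00000000e+00,
         1.00000000e+00]])}
```

View pics/top0.png

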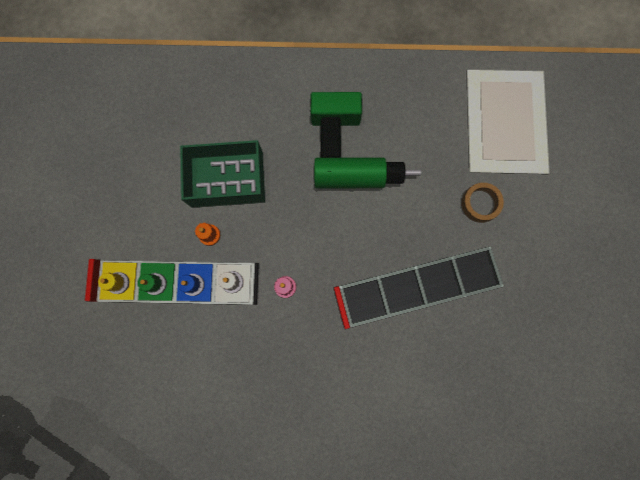

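View pics/scene0.png

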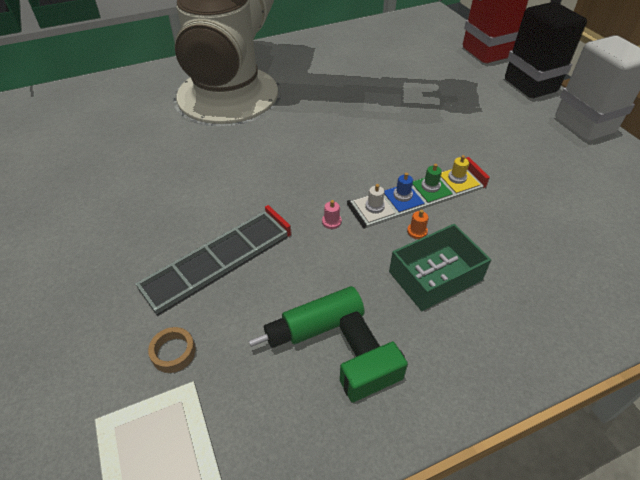

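Top view: the feed rack's red end is at (92,280), with yellow, green, blue and white in order to the right. The kit's red end is at (342,307), with its far end at (500,268). That makes the targets yellow→far pocket, green→third, blue→second, white→next to red. The orange knob (207,233) and the pink one (285,287) are decoys. Next I'll measure the rack frames and knobs.

```bash
cat > h.py <<'E'
import numpy as np, cv2
from scipy.spatial.transform import Rotation as Ro
from bench import monitor, grab_frame, calibration
def cam(n,o=None):
    c=calibration(n);K=c["camera_matrix"]
    if n!="wrist": return K,c["R"].T,-c["R"].T@c["t"]
    T=c["hand_eye"];R=Ro.from_rotvec(o["eef_rot"]).as_matrix()
    return K,R@T[:3,:3],R@T[:3,3]+o["position"]   # cam->world R, centre
def ray(C,uv):
    K,R,c=C; return c,R@np.linalg.solve(K,[uv[0],uv[1],1.])
def onz(C,uv,z):
    c,d=ray(C,uv); return c+d*(z-c[2])/d[2]
def proj(C,X):
    K,R,c=C; p=K@(R.T@(np.array(X)-c)); return p[:2]/p[2]
def blobs(im,lo,hi,amin=30):
    m=cv2.inRange(cv2.cvtColor(im,cv2.COLOR_BGR2HSV),lo,hi)
    cs,_=cv2.findContours(m,cv2.RETR_EXTERNAL,cv2.CHAIN_APPROX_NONE)
    return sorted([c for c in cs if cv2.contourArea(c)>amin],key=cv2.contourArea,reverse=True)
def totool(o,dX): return Ro.from_rotvec(o["eef_rot"]).as_matrix().T@np.array(dX)
E
python3 - <<'E'
from h import *
im=cv2.imread("pics/top0.png");C=cam("top")
for n,lo,hi in(("yel",(22,120,80),(35,255,255)),("grn",(55,120,60),(75,255,255)),("blu",(105,150,60),(125,255,255)),("red",(0,170,90),(6,255,255)),("red2",(174,170,90),(180,255,255))):
    for c in blobs(im,lo,hi,60)[:3]:
        r=cv2.minAreaRect(c);b=cv2.boxPoints(r);print(n,cv2.contourArea(c),np.round(r[0]),np.round(onz(C,r[0],.012),4)[:2], [tuple(np.round(onz(C,p,.012)[:2],3).tolist()) for p in b])
a=cv2.resize(im[240:320,80:300],None,fx=3.6,fy=3.6,interpolation=2)
b=cv2.resize(im[240:335,325:510],None,fx=3,fy=3,interpolation=2)
b=cv2.copyMakeBorder(b,0,0,0,a.shape[1]-b.shape[1],0)
cv2.imwrite("pics/c1.png",np.vstack([a,b]))
E
```

```text
yel 1232.5 [117. 280.] [0.5498 0.3626] [(0.583, 0.401), (0.584, 0.331), (0.517, 0.325), (0.516, 0.394)]
grn 1772.5 [350. 171.] [ 0.7667 -0.0577] [(0.791, 0.011), (0.794, -0.125), (0.743, -0.126), (0.74, 0.009)]
grn 1635.0 [224. 172.] [0.7587 0.1805] [(0.798, 0.254), (0.812, 0.119), (0.72, 0.108), (0.706, 0.24)]
grn 1167.0 [156. 281.] [0.5507 0.2913] [(0.583, 0.327), (0.584, 0.261), (0.519, 0.256), (0.517, 0.321)]
blu 1161.0 [194. 282.] [0.5506 0.222 ] [(0.583, 0.255), (0.584, 0.193), (0.519, 0.189), (0.517, 0.25)]
red 185.5 [341. 307.] [ 0.5122 -0.0464] [(0.548, -0.031), (0.55, -0.04), (0.477, -0.062), (0.475, -0.052)]
red 172.0 [ 89. 280.] [0.5503 0.4136] [(0.513, 0.418), (0.589, 0.419), (0.588, 0.409), (0.513, 0.409)]
```

View pics/c1.png

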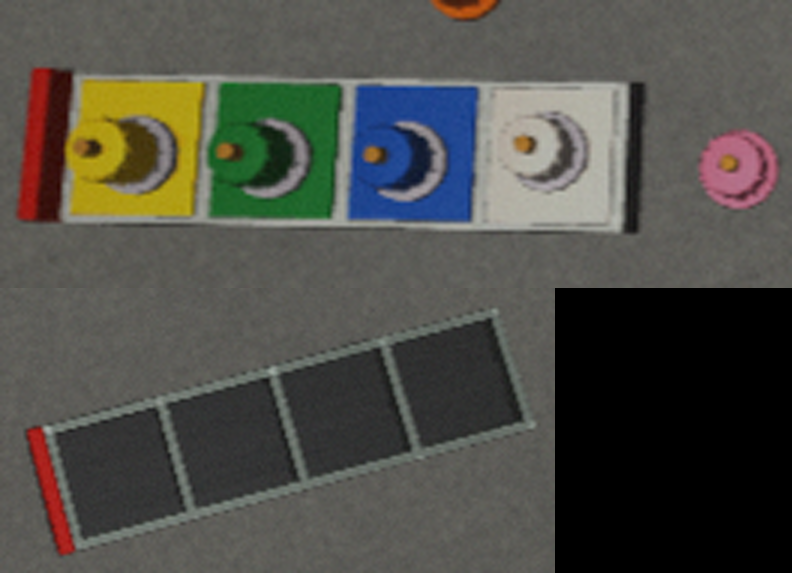

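Run:
```python
from h import *
C=cam("top")
for n,p in dict(yel=(90,147),grn=(229,151),blu=(375,155),wht=(523,143)).items():
    print(n,np.round(onz(C,(p[0]/3.6+80-.36,p[1]/3.6+240-.36),.072),4))
q=[onz(C,(x/3+325-.33,(y-288)/3+240-.33),.018)[:2] for x,y in((175,458),(288.5,427.5),(402,400))]
print(np.round(q,4)); y=(q[0]-q[2]);L=np.linalg.norm(y);y/=L;print("L",L,"yaw of kit y",np.degrees(np.arctan2(y[1],y[0])))
m=np.mean(q,0)
for s in(.105,.035,-.035,-.105):print(s,np.round(m+s*y,4))
o=monitor.get_obs();R=Ro.from_rotvec(o["eef_rot"]).as_matrix();print(np.round(R,3))
```

```text
yel [0.5458 0.3545 0.072 ]
grn [0.5455 0.2892 0.072 ]
blu [0.5454 0.2207 0.072 ]
wht [0.5527 0.1519 0.072 ]
[[ 0.5332 -0.1204]
 [ 0.553  -0.1881]
 [ 0.5712 -0.2562]]
L 0.1410053931972528 yaw of kit y 105.64216444004838
0.105 [ 0.5242 -0.0871]
0.035 [ 0.5431 -0.1545]
-0.035 [ 0.5619 -0.2219]
-0.105 [ 0.5808 -0.2893]
[[-0.919  0.395 -0.001]
 [ 0.395  0.919 -0.001]
 [ 0.    -0.001 -1.   ]]
```

```bash
python3 -m pendant '[[[-0.12,-0.011,0.02],0.18],[[-0.24,-0.022,0.04],0.36],[[-0.362,-0.034,0.06],0.54],[[-0.362,-0.034,0.06],0.72],[[-0.362,-0.034,0.06],0.9],[[-0.362,-0.034,0.06],1.08],[[-0.362,-0.034,0.06],1.164],[[-0.362,-0.034,0.06],1.164],[[-0.362,-0.034,0.06],1.164],[[-0.362,-0.034,0.06],1.164]]' 0.3 40
cat > look.py <<'E'
import sys
from h import *
o=monitor.get_obs();im=grab_frame("wrist");cv2.imwrite(sys.argv[1],im)
print(o["clock"],np.round(o["position"],4),np.round(o["eef_rot"],3),o["gripper_width"],np.round(o["force"],1))
C=cam("wrist",o);R=Ro.from_rotvec(o["eef_rot"]).as_matrix();print(np.round(R,3).tolist())
for n,X in dict(yel=(.5458,.3545,.072),grn=(.5455,.2892,.072),blu=(.5454,.2207,.072),wht=(.5527,.1519,.072)).items():print(n,np.round(proj(C,X)))
E
python3 look.py pics/w1.png
```

```text
clock: 1.35
position: [0.5456, 0.3544, 0.171]
eef_rot: [2.218, 2.225, -0.001]
force: [-0.0, 0.3, 0.7]
gripper_width: 0.06
1.35 [0.5456 0.3544 0.171 ] [ 2.218e+00  2.225e+00 -1.000e-03] 0.060008196408572786 [-0.   0.3  0.7]
[[-0.003, 1.0, -0.0], [1.0, 0.003, -0.001], [-0.001, -0.0, -1.0]]
yel [316. 237.]
grn [315. 322.]
blu [315. 399.]
wht [323. 465.]
```

View pics/w1.png

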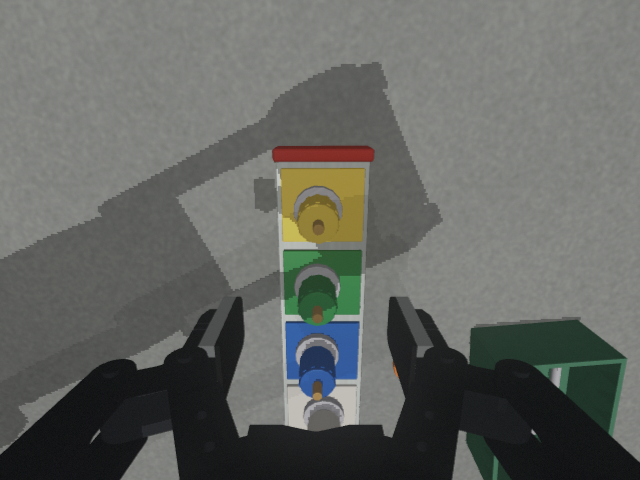

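Wrist view: the yellow stem tip is at (318,229), with 237 predicted, and green at (317,318). The jaws straddle the rack left and right. I'll check the yellow correction.

Run:
```python
from h import *
o=monitor.get_obs();C=cam("wrist",o)
for p in((318,229),(317,318),(317,396)):print(np.round(onz(C,p,.072),4))
im=cv2.imread("pics/w1.png")
for n,lo,hi in(("yel",(22,100,60),(35,255,255)),("grn",(50,100,40),(80,255,255)),("blu",(105,130,60),(125,255,255))):
    for c in blobs(im[:,260:390],lo,hi,300)[:1]:
        x,y,w,h=cv2.boundingRect(c);x+=260
        print(n,x,y,w,h,np.round(onz(C,(x+w/2,y),.012),4))
```

```text
[0.5472 0.3603 0.072 ]
[0.5468 0.2926 0.072 ]
[0.547  0.2233 0.072 ]
yel 281 168 84 76 [0.5514 0.3932 0.012 ]
grn 284 250 77 76 [0.5516 0.3236 0.012 ]
blu 286 322 73 75 [0.5522 0.2537 0.012 ]
```

```bash
python3 -m pendant '[[[0.004,0.001,0.05],0],[[0.004,0.001,0.1],0],[[0.004,0.001,0.13],0],[[0.004,0.001,0.142],0],[[0.004,0.001,0.142],0]]' && python3 -m pendant '[[[0,0,0],0],[[0,0,0],0],[[0,0,0],0],[[0,0,0],0],[[0,0,0],0]]' 1 40 && python3 look.py pics/w2.png
```

```text
clock: 2.02
position: [0.5465, 0.3585, 0.0293]
eef_rot: [2.218, 2.225, -0.001]
force: [-0.4, -0.6, 0.4]
gripper_width: 0.0599
clock: 2.65
position: [0.5472, 0.3589, 0.0309]
eef_rot: [2.217, 2.225, 0.002]
force: [-0.2, 0.0, 7.0]
gripper_width: 0.0288
2.65 [0.5472 0.3589 0.0309] [2.217e+00 2.225e+00 2.000e-03] 0.028826599511853783 [-0.2  0.   7. ]
[[-0.003, 1.0, 0.002], [1.0, 0.003, 0.0], [0.0, 0.002, -1.0]]
yel [312. 382.]
grn [311. 526.]
blu [311. 638.]
wht [326. 725.]
```

View pics/w2.png

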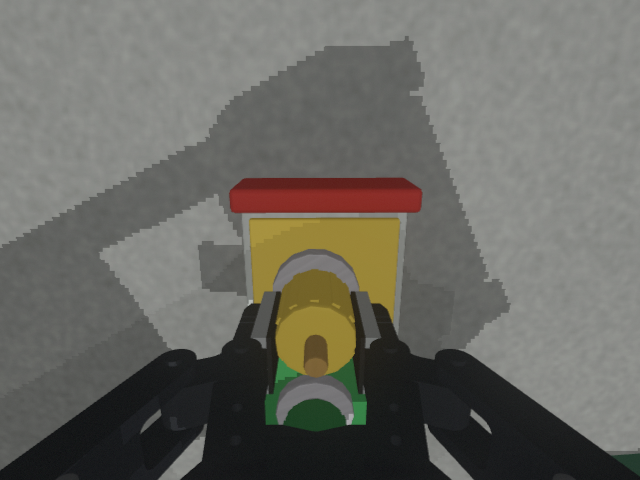

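```bash
python3 -m pendant '[[[0,0,-0.03],0],[[0,0,-0.07],0],[[0,0,-0.11],0],[[0,0,-0.12],0],[[-0.03,0.002,-0.12],0],[[-0.08,0.004,-0.12],0],[[-0.14,0.007,-0.12],-0.05],[[-0.2,0.01,-0.12],-0.1],[[-0.26,0.013,-0.12],-0.15],[[-0.32,0.017,-0.12],-0.2],[[-0.32,0.017,-0.12],-0.273]]' && python3 -m pendant '[[[0,0,0],0],[[0,0,0],0]]'
```

```text
clock: 4.08
position: [0.565, 0.035, 0.1504]
eef_rot: [1.897, 2.503, 0.001]
force: [0.6, 1.6, -0.7]
gripper_width: 0.029
clock: 4.32
position: [0.5649, 0.0354, 0.1502]
eef_rot: [1.898, 2.502, 0.001]
force: [-0.6, 0.6, -1.3]
gripper_width: 0.0288
```

```bash
python3 -m pendant '[[[-0.03,-0.007,0],0],[[-0.08,-0.018,0],0],[[-0.14,-0.032,0],0],[[-0.2,-0.045,0],0],[[-0.26,-0.059,0],0],[[-0.3,-0.068,0],0],[[-0.317,-0.072,0.02],0],[[-0.317,-0.072,0.05],0],[[-0.317,-0.072,0.05],0],[[-0.317,-0.072,0.05],0]]' && sed -i 's/^for n,X.*/for s,X in {.105:(.5242,-.0871,.018),.035:(.5431,-.1545,.018),-.035:(.5619,-.2219,.018),-.105:(.5808,-.2893,.018)}.items():print(s,np.round(proj(C,X)))/' look.py && python3 look.py pics/w3.png
```

```text
clock: 5.58
position: [0.5814, -0.2886, 0.101]
eef_rot: [1.897, 2.502, 0.001]
force: [0.4, 0.6, -1.1]
gripper_width: 0.0291
5.575 [ 0.5814 -0.2886  0.101 ] [1.897e+00 2.502e+00 1.000e-03] 0.029085952139178698 [ 0.4  0.6 -1.1]
[[-0.27, 0.963, 0.001], [0.963, 0.27, -0.001], [-0.001, 0.001, -1.0]]
0.105 [ 314. -180.]
0.035 [314.  -7.]
-0.035 [314. 132.]
-0.105 [314. 246.]
```

View pics/w3.png

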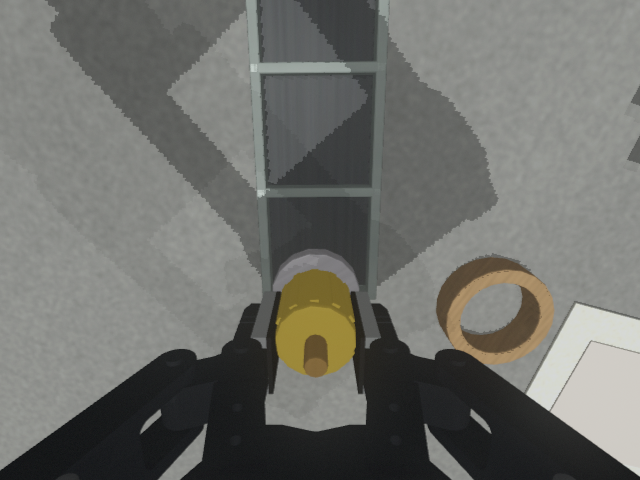

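Run:
```python
from h import *
o=monitor.get_obs();C=cam("wrist",o)
m=np.array((.5525,-.1882));y=np.array((-.2696,.963));x=np.array((.963,.2696))
for p in((262,192),(379,192),(320,192),(320,68)):
    X=onz(C,p,.018)[:2]; d=X-m; print(p,np.round(X,4),"kit",np.round((d@x,d@y),4))
```

```text
(262, 192) [ 0.5408 -0.2648] kit [-0.0319 -0.0706]
(379, 192) [ 0.6096 -0.2455] kit [ 0.0396 -0.0706]
(320, 192) [ 0.5749 -0.2552] kit [ 0.0035 -0.0706]
(320, 68) [ 0.5559 -0.1884] kit [ 0.0032 -0.0012]
```

```bash
python3 -m pendant '[[[0,0.002,0.03],0],[[0,0.002,0.055],0],[[0,0.002,0.07],0],[[0,0.002,0.074],0],[[0,0.002,0.0755],0],[[0,0.002,0.0755],0]]'
```

```text
clock: 6.38
position: [0.584, -0.2886, 0.0269]
eef_rot: [1.896, 2.501, 0.001]
force: [0.1, -0.4, -0.6]
gripper_width: 0.0287
```

```bash
python3 -m pendant '[[[0,0,0.001],0],[[0,0,0.002],0],[[0,0,0.002],0]]'
```

```text
clock: 6.75
position: [0.5841, -0.2886, 0.025]
eef_rot: [1.896, 2.501, 0.001]
force: [1.6, 0.5, -0.2]
gripper_width: 0.0287
```

```bash
python3 -m pendant '[[[0,0,0.001],0],[[0,0,0.0015],0],[[0,0,0.0015],0]]'
```

```text
clock: 7.12
position: [0.5843, -0.2888, 0.0249]
eef_rot: [1.895, 2.5, 0.001]
force: [-4.7, 4.1, 16.2]
gripper_width: 0.029
```

```bash
python3 -m pendant '[[[0,0,0],0],[[0,0,0],0],[[0,0,0],0],[[0,0,-0.01],0],[[0,0,-0.05],0],[[0,0,-0.1],0],[[0,0,-0.12],0],[[0,0,-0.12],0]]' 0.3 && python3 look.py pics/w4.png
```

```text
clock: 8.12
position: [0.5843, -0.2888, 0.1466]
eef_rot: [1.893, 2.498, 0.001]
force: [0.1, 1.0, -0.4]
gripper_width: 0.0598
8.125 [ 0.5843 -0.2888  0.1466] [1.893e+00 2.498e+00 1.000e-03] 0.05983776402495686 [ 0.1  1.  -0.4]
[[-0.27, 0.963, 0.006], [0.963, 0.27, -0.004], [-0.006, 0.005, -1.0]]
0.105 [ 309. -125.]
0.035 [310.  13.]
-0.035 [310. 127.]
-0.105 [310. 224.]
```

View pics/w4.png

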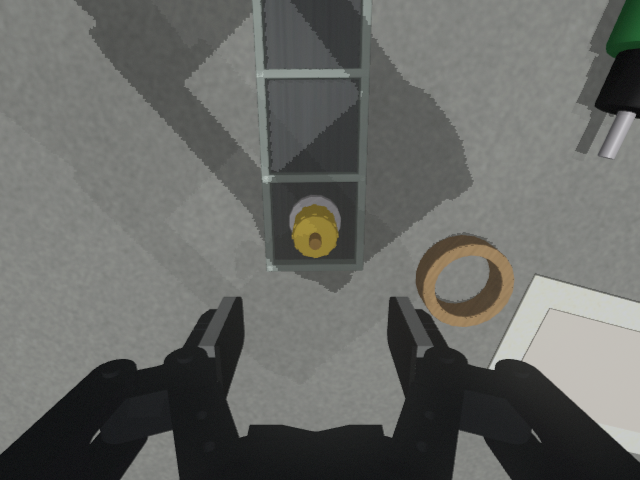

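Yellow stands centred in the far pocket (foot (315,218), pocket centre about (314,221)). On to green.

```bash
python3 -m pendant '[[[0.06,0.013,0],0.05],[[0.12,0.025,0],0.1],[[0.18,0.038,0],0.15],[[0.24,0.051,0],0.2],[[0.3,0.063,0],0.25],[[0.36,0.076,0],0.273],[[0.42,0.089,0],0.273],[[0.48,0.101,0],0.273],[[0.54,0.114,0],0.273],[[0.569,0.12,0],0.273],[[0.569,0.12,0],0.273],[[0.569,0.12,0],0.273]]'
python3 - <<'E'
from h import *
o=monitor.get_obs();C=cam("wrist",o)
for X in((.5465,.291,.072),(.547,.222,.072)):print(np.round(proj(C,X)))
print(np.round(Ro.from_rotvec(o["eef_rot"]).as_matrix(),3))
cv2.imwrite("pics/w5.png",grab_frame("wrist"))
E
```

```text
clock: 9.68
position: [0.5452, 0.2911, 0.1419]
eef_rot: [2.218, 2.219, -0.001]
force: [-0.7, -0.1, -0.7]
gripper_width: 0.0597
[318. 252.]
[318. 350.]
[[-0.001  1.     0.003]
 [ 1.     0.001 -0.004]
 [-0.004  0.003 -1.   ]]
```

View pics/w5.png

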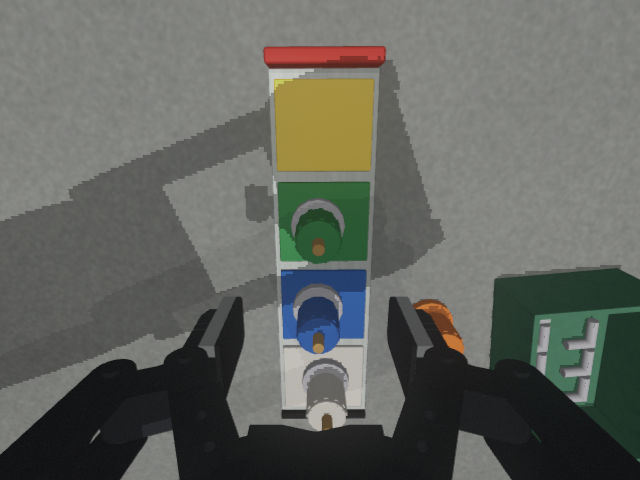

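Green's stem tip is at (318,248) and blue's at (318,343), within 4 mm of the estimates.

```bash
python3 -m pendant '[[[0.001,0.0015,0.05],0],[[0.001,0.0015,0.09],0],[[0.001,0.0015,0.112],0],[[0.001,0.0015,0.112],0],[[0.001,0.0015,0.112],0]]' && python3 -m pendant '[[[0,0,0],0],[[0,0,0],0],[[0,0,0],0],[[0,0,0],0],[[0,0,0],0]]' 1 40 && python3 -m pendant '[[[0,0,-0.03],0],[[0,0,-0.07],0],[[0,0,-0.11],0],[[0,0,-0.12],0],[[0,0,-0.12],0]]'
```

```text
clock: 10.35
position: [0.548, 0.291, 0.0315]
eef_rot: [2.219, 2.217, 0.002]
force: [-0.4, 0.0, 0.6]
gripper_width: 0.0599
clock: 10.98
position: [0.5485, 0.2911, 0.0329]
eef_rot: [2.218, 2.216, 0.004]
force: [-1.4, -2.2, 9.4]
gripper_width: 0.0288
clock: 11.6
position: [0.5479, 0.2915, 0.1532]
eef_rot: [2.218, 2.216, 0.005]
force: [-0.1, 0.2, -1.4]
gripper_width: 0.0288
```

```bash
python3 -m pendant '[[[-0.03,0.001,0],0],[[-0.08,0.003,0],-0.05],[[-0.14,0.005,0],-0.1],[[-0.2,0.007,0],-0.15],[[-0.26,0.009,0],-0.2],[[-0.32,0.011,0],-0.25],[[-0.38,0.013,0],-0.274],[[-0.44,0.015,0],-0.274],[[-0.49,0.016,0],-0.274],[[-0.513,0.017,0],-0.274],[[-0.513,0.017,0.02],-0.274],[[-0.513,0.017,0.04],-0.274]]' && python3 -m pendant '[[[0,0,0],0],[[0,0,0],0]]'
python3 - <<'E'
from h import *
o=monitor.get_obs();R=Ro.from_rotvec(o["eef_rot"]).as_matrix();print(np.round(R,3),np.degrees(np.arctan2(R[1,1],R[0,1])))
print(totool(o,np.array((.5652,-.2212,.027))-o["position"]))
E
```

```text
clock: 13.1
position: [0.5644, -0.2212, 0.1127]
eef_rot: [1.895, 2.499, 0.004]
force: [0.2, -0.3, -0.8]
gripper_width: 0.0286
clock: 13.35
position: [0.5645, -0.2208, 0.1129]
eef_rot: [1.895, 2.5, 0.004]
force: [0.1, 0.2, -0.4]
gripper_width: 0.029
[[-0.27   0.963  0.005]
 [ 0.963  0.27  -0.001]
 [-0.002  0.005 -1.   ]] 15.670227931329737
[-0.00032039  0.00013253  0.08588918]
```

```bash
python3 -m pendant '[[[0,0,0.03],0],[[0,0,0.06],0],[[0,0,0.078],0],[[0,0,0.084],0],[[0,0,0.086],0],[[0,0,0.0865],0],[[0,0,0.0865],0]]'
```

```text
clock: 14.22
position: [0.5653, -0.2211, 0.0271]
eef_rot: [1.894, 2.499, 0.004]
force: [-1.1, 0.6, -0.8]
gripper_width: 0.0286
```

```bash
python3 -m pendant '[[[0,0,0.0007],0],[[0,0,0.0015],0],[[0,0,0.0015],0]]'
```

```text
clock: 14.6
position: [0.5655, -0.2212, 0.0269]
eef_rot: [1.894, 2.498, 0.004]
force: [-6.6, 2.3, 14.3]
gripper_width: 0.0288
```

```bash
python3 -m pendant '[[[0,0,0],0],[[0,0,0],0],[[0,0,0],0],[[0,0,-0.01],0],[[0,0,-0.05],0],[[0,0,-0.1],0],[[0,0,-0.12],0]]' 0.3 && python3 look.py pics/w6.png >/dev/null; python3 -m pendant '[[[0.05,0.012,0],0.05],[[0.11,0.026,0],0.1],[[0.17,0.04,0],0.15],[[0.23,0.054,0],0.2],[[0.29,0.068,0],0.25],[[0.35,0.082,0],0.273],[[0.4,0.094,0],0.273],[[0.433,0.102,0],0.273],[[0.433,0.102,0],0.273],[[0.433,0.102,0],0.273]]'
python3 - <<'E'
from h import *
o=monitor.get_obs();R=Ro.from_rotvec(o["eef_rot"]).as_matrix();print(np.round(R,3))
print(totool(o,np.array((.547,.223,.031))-o["position"]))
a=cv2.imread("pics/w6.png");b=grab_frame("wrist")
cv2.imwrite("pics/w67.png",np.hstack([a[:,140:540],b[:,140:540]]))
C=cam("wrist",o)
for X in((.547,.223,.072),(.553,.152,.072)):print(np.round(proj(C,X))+[260,0])
E
```

```text
clock: 15.48
position: [0.5654, -0.2214, 0.1508]
eef_rot: [1.891, 2.495, 0.005]
force: [-0.4, -0.0, -0.5]
gripper_width: 0.0598
clock: 16.77
position: [0.5469, 0.2226, 0.1498]
eef_rot: [2.212, 2.214, 0.008]
force: [1.1, 0.6, 0.0]
gripper_width: 0.0599
[[-0.001  1.     0.012]
 [ 1.     0.001 -0.005]
 [-0.005  0.012 -1.   ]]
[ 0.00103366 -0.00133048  0.11881143]
[574. 247.]
[583. 345.]
```

View pics/w67.png

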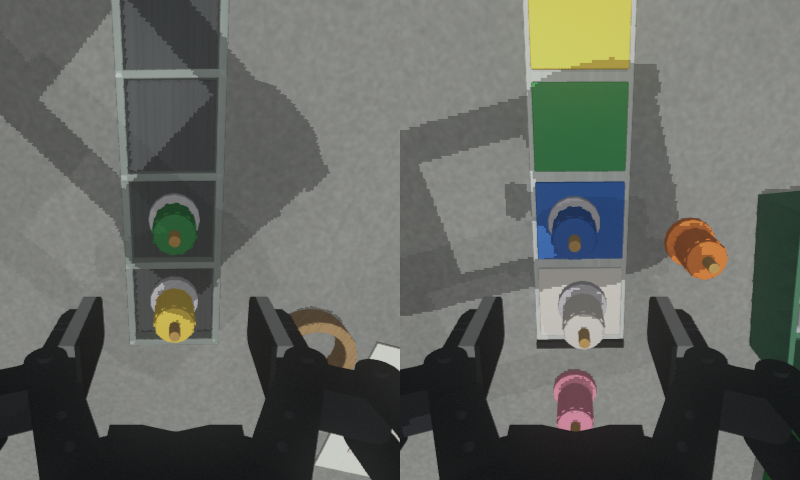

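Green is centred in its pocket. Blue's tip is at (574,243) and white's at (585,340), both near prediction.

```bash
python3 -m pendant '[[[0.002,-0.001,0.05],0],[[0.002,-0.001,0.09],0],[[0.002,-0.001,0.115],0],[[0.002,-0.001,0.119],0],[[0.002,-0.001,0.119],0]]' && python3 -m pendant '[[[0,0,0],0],[[0,0,0],0],[[0,0,0],0],[[0,0,0],0],[[0,0,0],0]]' 1 40 && python3 -m pendant '[[[0,0,-0.03],0],[[0,0,-0.07],0],[[0,0,-0.11],0],[[0,0,-0.12],0],[[0,0,-0.12],0]]'
```

```text
clock: 17.45
position: [0.548, 0.2231, 0.0317]
eef_rot: [2.213, 2.212, 0.009]
force: [0.4, 0.4, 0.4]
gripper_width: 0.0599
clock: 18.08
position: [0.5487, 0.2232, 0.0332]
eef_rot: [2.212, 2.211, 0.011]
force: [-1.8, -1.3, 8.8]
gripper_width: 0.0287
clock: 18.7
position: [0.5469, 0.2238, 0.1534]
eef_rot: [2.212, 2.211, 0.012]
force: [0.1, -0.2, -2.1]
gripper_width: 0.0288
```

```bash
python3 -m pendant '[[[-0.03,0,0],0],[[-0.08,0,0],-0.05],[[-0.14,0,0],-0.1],[[-0.2,0,0],-0.15],[[-0.26,0,0],-0.2],[[-0.32,0,0],-0.25],[[-0.36,0,0],-0.273],[[-0.378,0,0],-0.273],[[-0.378,0,0.02],-0.273],[[-0.378,0,0.04],-0.273],[[-0.378,0,0.04],-0.273],[[-0.378,0,0.04],-0.273]]'
python3 - <<'E'
from h import *
o=monitor.get_obs();R=Ro.from_rotvec(o["eef_rot"]).as_matrix();print(np.round(R,3),np.degrees(np.arctan2(R[1,1],R[0,1])))
print(totool(o,np.array((.5463,-.1538,.0272))-o["position"]))
E
```

```text
clock: 20.2
position: [0.5475, -0.154, 0.1154]
eef_rot: [1.89, 2.491, 0.009]
force: [-1.3, -0.8, -1.5]
gripper_width: 0.0287
[[-0.269  0.963  0.016]
 [ 0.963  0.269 -0.004]
 [-0.008  0.014 -1.   ]] 15.634801578261289
[ 0.00125972 -0.00232192  0.0881613 ]
```

```bash
python3 -m pendant '[[[0.001,-0.002,0.03],0],[[0.001,-0.002,0.06],0],[[0.001,-0.002,0.08],0],[[0.001,-0.002,0.086],0],[[0.001,-0.002,0.0885],0],[[0.001,-0.002,0.0885],0]]'; python3 -m pendant '[[[0,0,0.0007],0],[[0,0,0.0015],0],[[0,0,0.0015],0]]'
```

```text
clock: 20.95
position: [0.5471, -0.1541, 0.0278]
eef_rot: [1.889, 2.49, 0.01]
force: [0.3, 0.3, -0.0]
gripper_width: 0.0288
clock: 21.32
position: [0.5476, -0.1544, 0.0272]
eef_rot: [1.888, 2.489, 0.01]
force: [-1.3, -0.5, 7.4]
gripper_width: 0.0284
```

```bash
python3 -m pendant '[[[0,0,0],0],[[0,0,0],0],[[0,0,0],0],[[0,0,-0.01],0],[[0,0,-0.05],0],[[0,0,-0.1],0],[[0,0,-0.12],0]]' 0.3 && python3 look.py pics/w8.png >/dev/null; python3 -m pendant '[[[0.05,0.015,0],0.05],[[0.11,0.033,0],0.1],[[0.17,0.051,0],0.15],[[0.23,0.069,0],0.2],[[0.28,0.084,0],0.25],[[0.295,0.089,0],0.273],[[0.295,0.089,0],0.273],[[0.295,0.089,0],0.273]]'
python3 - <<'E'
from h import *
o=monitor.get_obs();R=Ro.from_rotvec(o["eef_rot"]).as_matrix();print(np.round(R,3))
print(totool(o,np.array((.5535,.154,.031))-o["position"]))
a=cv2.imread("pics/w8.png");b=grab_frame("wrist")
cv2.imwrite("pics/w89.png",np.hstack([a[:,140:540],b[:,140:540]]))
C=cam("wrist",o)
print(np.round(proj(C,(.5535,.154,.072)))+[260,0])
E
```

```text
clock: 22.2
position: [0.5462, -0.154, 0.151]
eef_rot: [1.885, 2.486, 0.012]
force: [0.3, 0.8, -0.4]
gripper_width: 0.0599
clock: 23.25
position: [0.5528, 0.1532, 0.1502]
eef_rot: [2.206, 2.206, 0.017]
force: [0.1, -0.3, 0.4]
gripper_width: 0.06
[[-0.     1.     0.023]
 [ 1.     0.    -0.008]
 [-0.008  0.023 -1.   ]]
[ 0.00179366 -0.00205142  0.11918737]
[574. 245.]
```

View pics/w89.png

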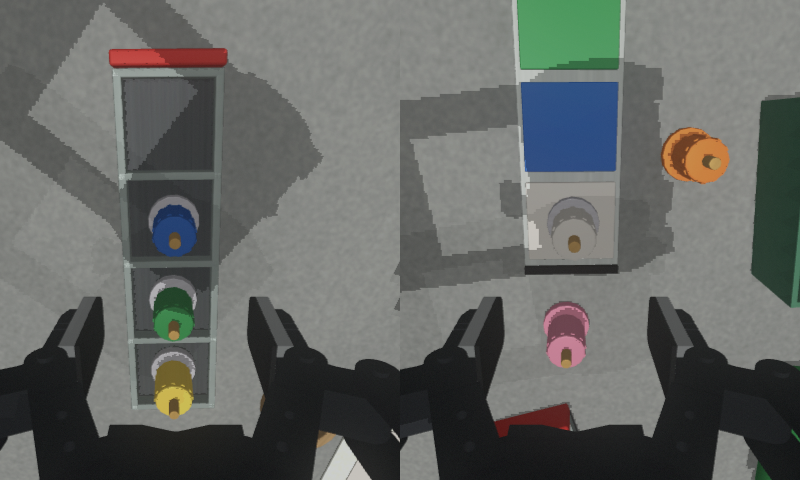

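The first three are standing in their pockets. White's tip is at (574,243), with 245 predicted.

```bash
python3 -m pendant '[[[0.002,-0.002,0.05],0],[[0.002,-0.002,0.09],0],[[0.002,-0.002,0.115],0],[[0.002,-0.002,0.119],0],[[0.002,-0.002,0.119],0]]' && python3 -m pendant '[[[0,0,0],0],[[0,0,0],0],[[0,0,0],0],[[0,0,0],0],[[0,0,0],0]]' 1 40 && python3 -m pendant '[[[0,0,-0.03],0],[[0,0,-0.07],0],[[0,0,-0.11],0],[[0,0,-0.12],0],[[0,0,-0.12],0]]'
```

```text
clock: 23.92
position: [0.5541, 0.1535, 0.0321]
eef_rot: [2.207, 2.204, 0.018]
force: [-0.1, -0.5, 0.4]
gripper_width: 0.0601
clock: 24.55
position: [0.5547, 0.1535, 0.0335]
eef_rot: [2.206, 2.203, 0.02]
force: [-2.9, -1.8, 9.7]
gripper_width: 0.0289
clock: 25.18
position: [0.5517, 0.1545, 0.1539]
eef_rot: [2.205, 2.203, 0.021]
force: [0.3, 0.5, -1.5]
gripper_width: 0.0288
```

```bash
python3 -m pendant '[[[-0.03,-0.003,0],0],[[-0.08,-0.008,0],-0.05],[[-0.14,-0.014,0],-0.1],[[-0.2,-0.02,0],-0.15],[[-0.23,-0.023,0],-0.2],[[-0.241,-0.024,0],-0.25],[[-0.241,-0.024,0.01],-0.273],[[-0.241,-0.024,0.03],-0.273],[[-0.241,-0.024,0.04],-0.273],[[-0.241,-0.024,0.04],-0.273],[[-0.241,-0.024,0.04],-0.273]]'
python3 - <<'E'
from h import *
o=monitor.get_obs();R=Ro.from_rotvec(o["eef_rot"]).as_matrix();print(np.round(R,3),np.degrees(np.arctan2(R[1,1],R[0,1])))
print(totool(o,np.array((.5274,-.0864,.0275))-o["position"]))
E
```

```text
clock: 26.55
position: [0.5288, -0.0865, 0.1155]
eef_rot: [1.883, 2.481, 0.016]
force: [-0.8, -0.2, -0.4]
gripper_width: 0.0288
[[-0.269  0.963  0.027]
 [ 0.963  0.269 -0.008]
 [-0.015  0.024 -1.   ]] 15.617138020947568
[ 0.00183702 -0.00346081  0.08795346]
```

```bash
python3 -m pendant '[[[0.002,-0.003,0.03],0],[[0.002,-0.003,0.06],0],[[0.002,-0.003,0.08],0],[[0.002,-0.003,0.086],0],[[0.002,-0.003,0.0885],0],[[0.002,-0.003,0.0885],0]]'; python3 -m pendant '[[[0,0,0.0007],0],[[0,0,0.0015],0],[[0,0,0.0015],0]]'
```

```text
clock: 27.3
position: [0.5283, -0.0863, 0.0278]
eef_rot: [1.882, 2.48, 0.017]
force: [0.4, 0.6, -0.9]
gripper_width: 0.0287
clock: 27.68
position: [0.5289, -0.0866, 0.0275]
eef_rot: [1.881, 2.479, 0.017]
force: [-2.7, -0.7, 11.3]
gripper_width: 0.0287
```

Contact. Now I'll release, retreat upward and check from the fixed cameras.

```bash
python3 -m pendant '[[[0,0,0],0],[[0,0,0],0],[[0,0,0],0],[[0,0,-0.01],0],[[0,0,-0.05],0],[[0,0,-0.1],0],[[0,0,-0.15],0],[[0.06,0,-0.15],0],[[0.12,0,-0.15],0],[[0.18,0,-0.15],0],[[0.24,0,-0.15],0],[[0.26,0,-0.15],0]]' 0.3
python3 - <<'E'
from h import *
t=grab_frame("top");s=grab_frame("scene")
cv2.imwrite("pics/end.png",np.vstack([cv2.resize(t[230:340,320:520],None,fx=3,fy=3,interpolation=2)[:270],cv2.resize(s[180:330,110:310],None,fx=2.2,fy=2.2,interpolation=2)[:330,:].repeat(1,1) if 0 else cv2.resize(s[190:320,110:310],(600,330))]))
a=cv2.imread("pics/top0.png");C=cam("top")
d=cv2.absdiff(a,t).max(2)
for n,(x,y,w,h) in dict(bin=(170,130,100,85),driver=(300,85,125,110),tape=(455,175,55,55)).items():print(n,(d[y:y+h,x:x+w]>60).sum())
# expected stem tip pixels in crop at pocket centres (kit origin +3 mm in x)
for q in((.5841,-.2886),(.5652,-.2212),(.5463,-.1538),(.5274,-.0864)):print(np.round((proj(C,(*q,.066))-[320,230])*3))
E
```

```text
clock: 29.18
position: [0.4533, 0.1678, 0.1739]
eef_rot: [1.878, 2.481, 0.019]
force: [0.2, -0.2, -0.6]
gripper_width: 0.0601
bin 0
driver 0
tape 0
[498. 113.]
[379. 143.]
[259. 174.]
[139. 205.]
```

View pics/end.png

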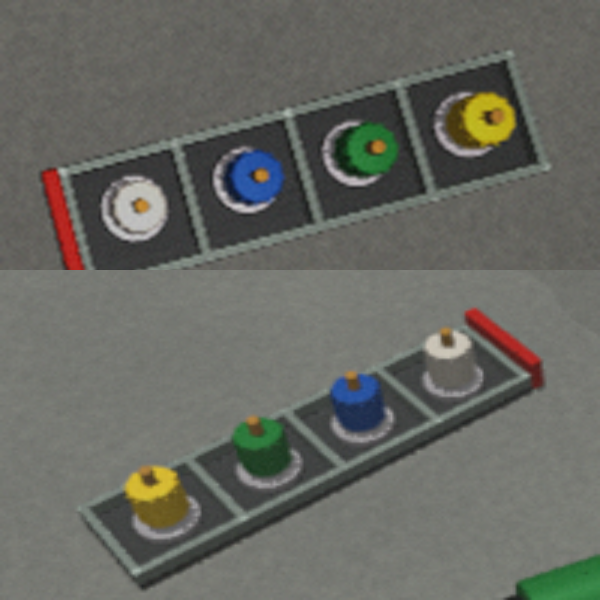

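All four stand upright and centred; the stem tips are at (496,116), (377,147), (261,176) and (142,206), within about 5 crop px (3 mm) of the expected points.

```bash
python3 -c "
from bench import workorder
print(workorder.finish_job())"
```

```text
the job is handed in; nothing more can be done
None
```

All four knobs are in the kit rack in reverse order, and I handed the job in at about 29 s of the 99 s allowed. From the kit rack's red end they stand white, blue, green, yellow. Each was lowered until the wrist force showed it touching the pocket floor, then released.

- **Knob positions:** the last top and scene pictures show all four upright. Their stem tips are within about 3 mm of where they would be at the pocket centres.
- **Bystanders:** in the top picture, nothing had changed around the drill driver, screw bin or tape roll since the start. I did not check the pink and orange look-alikes after the last move; they stood clear of the gripper in the last wrist picture.
- **Disagreements:** the top and wrist cameras disagreed by about 3 mm on the kit rack's x and up to 6 mm on the knobs' y. I used positions between the two for the first knob, and the later wrist pictures confirmed the fit. The tool also drifted to about 0.03 rad off vertical during the job, but the knobs stood flat once released.

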